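# Square up the parts bins on the bench shelf and close the row keeper

### The arm

A 6-joint arm with a two-finger parallel gripper is mounted at the origin on the work surface. World frame = base frame: x ahead of the robot, y to its left, z up, the work surface at z = 0. Lengths are in mm, angles in rad, forces in N, time in s.
With the tool pointing down it reaches from about 400 to 925 mm from the base axis. Payload 12.5 kg.
Tool frame: the origin (TCP) lies midway between the tips of the shut fingers; the grasp point (between the pads) lies 19 mm behind it; z points along the fingers, y is the line along which they close (so a half turn about z gives the same grasp; the last joint's range is limited). The gripper opens to 95 mm and grips with 3 to 60 N. Pads are 20 mm wide; open, the fingers measure 119 mm over their backs; the gripper's body (75 mm by 180 mm) begins 59 mm behind the grasp point.
Start: joints at [1.065, 0.491, 1.559, -0, 1.092, -0.106], TCP at [243.257, 575.737, 214.661] pointing down, gripper open.
Joint ranges: [-3.1, 3.1], [-0.84, 2.19], [0.05, 2.79], [-1.13, 4.28], [0.06, 2.93], [-2.69, 2.69]. Speed limits (rad/s): [2.22, 2.22, 2.79, 3.14, 3.14, 3.14].

### API

Orientations are given as [roll, pitch, yaw] about the fixed x, y, z axes, in that order (R = Rz(yaw) Ry(pitch) Rx(roll)).
In Python, from cell import env gives the robot as it stands.
- The arm moves only by the shell command python3 -m inch 'ROWS'. ROWS is JSON, a list of rows, each a list of 7 numbers: the turn, a rotation vector about the tool's x, y, z in rad, then the shift along the tool's x, y, z in cm, then the closure, from -1 (fully open) to 1 (shut). A call has 1 to 20 rows; each row shifts and turns the commanded pose from where the row before left it, along the tool's axes as they then stand; what a row does not reach is not made up. A row lasts 1/8 s, in which the tool goes at most 62.5 mm and 10.7 degrees, less where a joint would pass 70% of its speed; a pose out of reach is approached as far as the arm can. A call with a gripper value outside its range is refused whole. The fingers move at their own pace and stop on an object; the grip force is fixed at half the most. Time passes only in rows, so rows that do not move let the fingers close. It gives the time, the measured TCP pose, the force, the opening and the grip force at its end, in the units of the state.
- env.state(): the state, without advancing time (a new reading comes with each control period).
- env.read_camera(name): name is "scene" or "top" or "wrist"; returns a dict with "img" (400x640x3 uint8, red, green, blue), "depth" (400x640 float32, mm along the optical axis (not along the pixel's ray), 0 where there is no reading), "fx", "fy", "cx", "cy" (pixels), "position" and "orientation" of the camera in the world. Camera axes: x right, y down, z forward; pixel columns grow to the right and rows downward; lengths in mm; the calibration is good to about 2 mm. A picture is of the moment at which its call begins.
- env.job_done(): hands the job in; it is judged then, once.
Trained networks look in a picture, given as the dict that the camera call returned (one of the last four; its "shot" number tells which), for a name from the list of things; names that differ only in an ending like _2 or _b are one class to them, and where a whole thing is asked for, a point or a joint stands for the part that bears it (a point fixed in the world has none). Each returns a list of dicts, best first, with "score" (0 to 1); they miss things now and then, are a little off and sometimes report something else, mostly with a low value. They report only what shows in the picture. A call takes as long as a camera call. They do not tell look-alikes from the thing itself.
- env.find_in(picture, target): "centre" ([x, y, z] in mm, in the coordinates of the camera as it stood for that picture, good to about 4 mm: the middle of the surface that is visible of it).
- env.trace(picture, target): "mask" (400x640 bool, what is visible of it).
The state is a dict: "t": time; "joints": joint angles; "qvel": joint speeds; "tau": joint torques, N m; "eef_pos": TCP position; "tcp_rot": TCP orientation; "ft_force": force on the tool from outside, world axes, zero at the start; "moment": the same for the moment, N m; "opening": opening from 0.0 (shut) to 1.0 (fully open); "grip_force": force on a finger pad.
Only numpy, scipy, OpenCV 4.12 (cv2) and the standard library are available. Lean on these libraries where they do the work, as an engineer would, in place of code of your own. Each camera call takes 0.05 s, during which the arm holds its last target. There are 200 camera calls.

### The job

Tidy the bike shop's bench shelf: push the red, blue and green parts bins, without lifting or tipping them, squarely back against the shelf's back rail, all between the end wall and the sliding keeper. Then slide the keeper by its orange grip fully home, so that the three bins stand in one close, straight row against the end wall. Leave the tin, the spray bottle and the hammer where they are.

Things in the scene. Friction and masses are not known exactly. Their poses are not given: they have to be found in the camera images.
- shelf: fixed low grey shelf board, top 60 mm above the bench; origin on the bench, x to its back, y along the row to the end wall. Board: x -150..135, y -330..228 mm. Back rail: 40 mm high above the board, front face at x 125 (bins against it have centres at x 75). End wall: 50 mm high above the board, 8 thick, x 20..135, inner face y 220. Front and -y end are open
- keeper (a joint): travel in m of the sliding keeper along shelf +y: 0 open, 0.186 = end stop (home). Aluminium plate square to the row, 10 mm thick, spanning shelf x 35..121 mm, from 3 to 48 mm above the board; its +y face is at shelf y = -180 mm + travel (6 mm when home). About 2 N friction, stays where left
- keeper_grip (a point): middle of the keeper's orange upright grip, a round post of 18 mm diameter at shelf x 70 mm, 5 mm to -y of the plate's +y face; this point is 80 mm above the board, the post spans 48 to 95 mm above it
- red_bin: open red plastic parts bin filled with bolts, 100 mm along its x, 64 mm along its y, 58 mm high, 0.3 to 0.65 kg; origin at the centre of its underside, which stands on the shelf board; contents reach to 14 mm below the rim
- blue_bin: open blue plastic parts bin filled with ball bearings, 100 mm along its x, 70 mm along its y, 58 mm high, 0.3 to 0.65 kg; origin at the centre of its underside, which stands on the shelf board; contents reach to 14 mm below the rim
- green_bin: open green plastic parts bin filled with sprockets, 100 mm along its x, 76 mm along its y, 58 mm high, 0.3 to 0.65 kg; origin at the centre of its underside, which stands on the shelf board; contents reach to 14 mm below the rim
- tin: bystander: yellow-banded grease tin, 44 mm diameter, 62 mm high, standing upright on the shelf board among the bins; origin at the centre of its underside
- spray: bystander: blue and white spray bottle with a black cap, 52 mm diameter, 150 mm high, standing upright on the shelf board at its -y end, beyond the keeper; origin at the centre of its underside
- hammer: bystander: hammer about 0.3 m long lying on the bench on the -y side of the shelf, along x, head to +x
Mind the look-alikes: they are no part of the job. Leave any pink or yellow look-alike of the green_bin alone.

How it is judged:
By the outcome, as a careful person would: the job done as asked, in the order asked, and still so for the second after the job is handed in, with the robot touching nothing.
It also fails if it takes over 72 s, if anything falls off the work surface, if the arm or the gripper's body presses on something with over 40 N, if the wrist force passes 120 N, or if a joint passes its speed limit or range.

## Working session

There is one attempt and no reset: what is moved stays moved. The work goes in short steps, Python scripts to look and compute and a shell command to move; the robot and the scene stay as the last step left them, time stands still between calls to the robot, and variables do not carry over. Pictures are saved under pics/ and viewed, at most 10 in all, crops included, and the job is handed in when it is done.

```bash
mkdir -p pics; ls; cat > h.py <<'E'
import numpy as np,cv2
from scipy.spatial.transform import Rotation as R
from cell import env
def cam(n):
    p=env.read_camera(n); return p
def Rc(p):
    o=np.array(p["orientation"],float)
    return o if o.shape==(3,3) else R.from_euler('xyz',o).as_matrix()
def c2w(p,c): return Rc(p)@np.array(c,float)+np.array(p["position"])
def cloud(p):
    d=p["depth"]; v,u=np.mgrid[:400,:640]
    c=np.stack([(u-p["cx"])/p["fx"]*d,(v-p["cy"])/p["fy"]*d,d],-1)
    return c@Rc(p).T+np.array(p["position"])
def save(p,f): cv2.imwrite("pics/"+f,p["img"][...,::-1])
E
python3 - <<'E'
from h import *
s=env.state(); print(s)
for n in("scene","top"):
    p=cam(n); save(p,n+"0.png"); print(n,p["position"],p["orientation"],p["fx"],p["cx"])
    for t in["red_bin","blue_bin","green_bin","tin","spray","hammer","keeper","keeper_grip","shelf"]:
        for r in env.find_in(p,t)[:3]:
            c=r["centre"]; print(t,round(r["score"],2),c2w(p,c).round(),[round(p["fx"]*c[0]/c[2]+p["cx"]),round(p["fy"]*c[1]/c[2]+p["cy"])])
E
```

```text
pics
{'t': 0.0, 'joints': array([ 1.06540735e+00,  4.91546964e-01,  1.55947128e+00, -8.96669568e-06,
        1.09167042e+00, -1.05637887e-01]), 'qvel': array([-0.00077632,  0.00082514, -0.00037884,  0.00022495, -0.00059076,
       -0.00111541]), 'tau': array([ 1.07545438e-03, -6.12640715e+01, -2.58184147e+01,  6.92968885e-02,
        4.81116876e-02, -1.19804708e-04]), 'eef_pos': array([243.12563163, 575.50482653, 214.06204957]), 'tcp_rot': array([-3.14050191e+00, -1.07657160e-04,  2.74184564e+00]), 'ft_force': array([-0.99088268, -0.40779302,  0.65562644]), 'moment': array([ 0.00184887, -0.02069701,  0.01452212]), 'grip_force': 0.0, 'opening': 1.0018643664715858}
scene [939.71917033 590.70122499 738.60976418] [-2.24454567  0.01995934  2.60494022] 369.31491837139583 325.2170961734592
red_bin 0.62 [ 461. -146.  101.] [341, 177]
blue_bin 0.96 [472. 161. 107.] [408, 242]
green_bin 0.98 [268. 241.  42.] [488, 248]
green_bin 0.87 [801. -49.  43.] [248, 258]
green_bin 0.77 [434. 365.  47.] [483, 314]
tin 0.56 [485.  72. 108.] [381, 221]
spray 0.59 [ 584. -277.  130.] [283, 161]
hammer 0.92 
[... 245 characters left out ...]
.97653122] [-3.00434685e+00 -8.68760770e-04 -1.54290377e+00] 390.9692831003575 317.57797028924017
red_bin 0.9 [ 453. -166.  105.] [340, 217]
blue_bin 0.84 [461. 146. 108.] [243, 212]
blue_bin 0.24 [ 423. -523.   21.] [443, 230]
green_bin 0.87 [255. 231.  51.] [217, 275]
green_bin 0.84 [ 251. -257.   51.] [366, 280]
green_bin 0.76 [422. 355.  50.] [183, 223]
tin 0.46 [470.  56. 123.] [271, 209]
spray 0.66 [ 568. -289.  157.] [381, 180]
spray 0.29 [ 632. -185.  112.] [347, 162]
hammer 0.83 [ 423. -525.   20.] [443, 230]
keeper 0.67 [ 635. -183.  113.] [347, 161]
keeper_grip 0.54 [ 631. -182.  110.] [346, 162]
keeper_grip 0.44 [ 423. -522.   21.] [443, 230]
shelf 0.8 [545. -66.  61.] [310, 190]
```

View pics/top0.png

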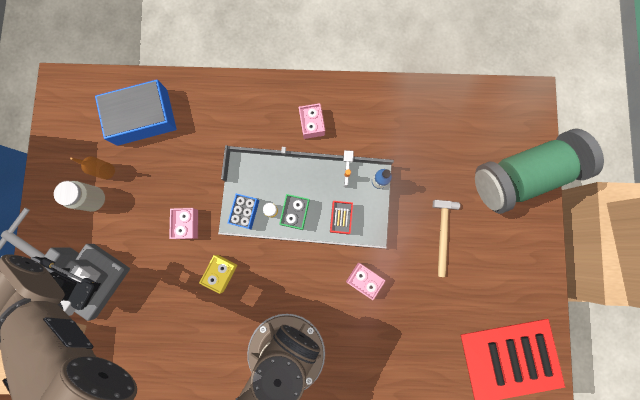

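View pics/scene0.png

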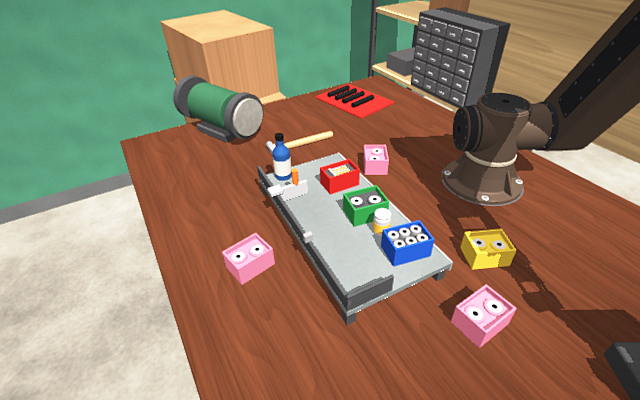

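The top view shows the blue bin (243,211), tin (270,209), green bin with sprockets (294,211) and red bin (341,217) on the shelf board. The keeper grip is at (348,172), the spray at (381,178) and the hammer at (445,235). The green candidates are the yellow one (218,274), the pink ones (182,223), (312,121) and (366,282), and the green one (294,211). The green one at (294,211) fits, because it is green and stands on the shelf.

```bash
cat >> h.py <<'E'
def colmask(p,n):
    h=cv2.cvtColor(p["img"],cv2.COLOR_RGB2HSV).astype(int); H,S,V=h[...,0],h[...,1],h[...,2]
    m={"red_bin":(H<6)|(H>174),"blue_bin":(H>104)&(H<125),"green_bin":(H>55)&(H<85)}[n]
    return m&(S>130)&(V>50)
SZ={"red_bin":64,"blue_bin":70,"green_bin":76}
def shelf(p,W):
    x,y,z=W[...,0],W[...,1],W[...,2]
    b=(abs(z-60)<5)&(x>330)&(x<720)&(y>-380)&(y<280)
    b=cv2.morphologyEx(b.astype(np.uint8),cv2.MORPH_OPEN,np.ones((3,3)))>0
    return cv2.minAreaRect(W[b][:,:2].astype(np.float32)), W[b][:,2].mean()
E
python3 - <<'E'
from h import *
for n in("top","scene"):
    p=cam(n); W=cloud(p)
    print(n,shelf(p,W))
    r=(abs(W[...,2]-100)<4)&(W[...,0]>600)&(W[...,0]<750)&(W[...,1]<260)&(W[...,1]>-390)
    q=W[r][:,:2]; print("rail",len(q),np.polyfit(q[:,1],q[:,0],1) ,q.min(0),q.max(0))
    for t in SZ:
        m=colmask(p,t)&(W[...,2]>108)&(W[...,2]<126)&(W[...,0]>350)&(W[...,0]<720)&(abs(W[...,1]+50)<320)
        print(t,m.sum(),cv2.minAreaRect(W[m][:,:2].astype(np.float32)),W[m][:,2].mean())
    if n=="top":
        cv2.imwrite("pics/crop1.png",cv2.resize(p["img"][140:250,210:410,::-1],None,fx=4,fy=4,interpolation=2))
E
```

```text
top (((514.18310546875, -51.690643310546875), (557.512451171875, 282.0099792480469), 86.75407409667969), np.float64(60.07600472632802))
rail 435 [4.44962304e-02 6.59591059e+02] [ 600.37073709 -336.76294925] [678.69480314 215.27946468]
red_bin 138 ((452.02044677734375, -169.0132598876953), (64.08285522460938, 99.64798736572266), 86.10848999023438) 117.19765990687978
blue_bin 136 ((462.9759521484375, 147.87396240234375), (70.35167694091797, 97.84060668945312), 77.68923950195312) 116.66493987831402
green_bin 53 ((465.42779541015625, -18.948272705078125), (72.78620910644531, 97.4684829711914), 79.22716522216797) 117.41560380848047
scene (((518.8431396484375, -50.97735595703125), (558.835205078125, 292.3808898925781), 86.87979888916016), np.float64(58.38533085227928))
rail 667 [4.39001862e-02 6.57756292e+02] [ 600.12766353 -333.64064873] [681.00248671 223.61932022]
red_bin 253 ((453.7815246582031, -168.8103485107422), (70.2715072631836, 102.15357971191406), 86.59965515136719) 113.45770840280092
blue_bin 388 ((463.57861328125, 149.11227416992188), (72.67227935791016, 102.84628295898438), 76.59825897216797) 113.85437111717351
green_bin 310 ((467.89605712890625, -16.899085998535156), (79.5238037109375, 99.27992248535156), 78.5472412109375) 113.53097361736448
```

View pics/crop1.png

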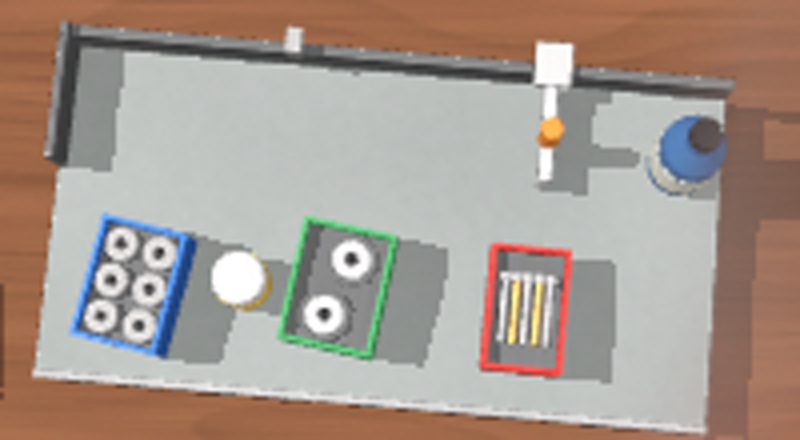

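The crop confirms the green bin with its two sprockets at crop (340,287), with the tin on its +y side and blue beyond that. Red is square to the shelf, and blue and green are slightly yawed. Next I'll fit the shelf frame.

```bash
cat >> h.py <<'E'
import json
from scipy.optimize import least_squares
def line(q,ax):   # robust: coord ax = a*other+b
    f=least_squares(lambda k:q[:,ax]-k[0]*q[:,1-ax]-k[1],[0,np.median(q[:,ax])],loss="soft_l1",f_scale=1.5); return f.x
def inshelf(w,S):
    w=np.atleast_2d(w)[:,:2]-S[:2]; c,s=np.cos(S[2]),np.sin(S[2]); return w@np.array([[c,-s],[s,c]])
def bins(p,W,S):
    o={}
    for t in SZ:
        m=colmask(p,t)&(W[...,2]>110)&(W[...,2]<126)
        q=inshelf(W[m],S); k=(abs(q[:,0])<160)&(q[:,1]>-330)&(q[:,1]<230); q=q[k]
        (c,sz,a)=cv2.minAreaRect(q.astype(np.float32)); a=a%90; a=a-90 if a>45 else a
        o[t]=[round(float(v),1) for v in(*c,*sz,a)]
    return o
E
python3 - <<'E'
from h import *
for n in("top","scene"):
    p=cam(n); W=cloud(p); X,Y,Z=W[...,0],W[...,1],W[...,2]
    r=(abs(Z-100)<3)&(X>630)&(X<700)&(Y>-300)&(Y<200)&~((Y<-120)&(Y>-230))
    a,b=line(W[r][:,:2],0); yaw=-np.arctan(a)
    print(n,"rail",r.sum(),a,b,yaw)
    # front edge of the board: per-column min x
    f=(abs(Z-60)<4)&(Y>-340)&(Y<200)&(X>330)&(X<480); q=W[f][:,:2]
    yb=np.round(q[:,1]/6); e=np.array([q[yb==k][q[yb==k][:,0].argmin()] for k in np.unique(yb)])
    print("front",line(e,0))
    w=(abs(Z-110)<3)&(Y>180)&(Y<260)&(X>540)&(X<670); print("wall",w.sum(),line(W[w][:,:2],1), W[w][:,:2].mean(0))
    f=(abs(Z-60)<4)&(Y>-360)&(Y<-300)&(X>400)&(X<630); q=W[f][:,:2]
    yb=np.round(q[:,0]/6); e=np.array([q[yb==k][q[yb==k][:,1].argmin()] for k in np.unique(yb)])
    print("-yend",line(e,1))
    h=cv2.cvtColor(p["img"],cv2.COLOR_RGB2HSV); o=(h[...,0]>5)&(h[...,0]<20)&(h[...,1]>200)&(h[...,2]>180)&(Z>115)&(Z<160)&(X>550)&(Y<-100)
    print("grip",o.sum(),W[o].mean(0),W[o].max(0),W[o].min(0))
    t=(abs(Z-122)<4)&(abs(X-475)<35)&(abs(Y-62)<30); print("tin",t.sum(),cv2.minEnclosingCircle(W[t][:,:2].astype(np.float32)))
E
```

```text
top rail 273 0.056982703130147985 661.6878640008266 -0.05692114818858644
front [5.65302733e-02 3.77565656e+02]
wall 59 [-4.87991455e-02  2.47309868e+02] [616.49805101 217.26772726]
-yend [-5.51626526e-02 -3.00619173e+02]<stdin>:16: RuntimeWarning: Mean of empty slice.
  ret = um.true_divide(
Traceback (most recent call last):
ValueError: zero-size array to reduction operation maximum which has no identity
```

```bash
echo 'S=np.array([530,-1,-0.0567])' >> h.py
cat >> h.py <<'E'
def post(p,W):
    h=cv2.cvtColor(p["img"],cv2.COLOR_RGB2HSV); q=inshelf(W.reshape(-1,3),S).reshape(400,640,2)
    o=(h[...,0]>5)&(h[...,0]<22)&(h[...,1]>140)&(h[...,2]>120)&(W[...,2]>112)&(W[...,2]<165)&(abs(q[...,0]-70)<40)&(q[...,1]<40)&(q[...,1]>-230)
    z=W[...,2][o]; return o.sum(),q[o].mean(0).round(1),q[o].min(0).round(1),q[o].max(0).round(1),z.min(),z.max()
def tin(W):
    q=inshelf(W.reshape(-1,3),S); k=(abs(W[...,2].ravel()-122)<4)&(abs(q[:,0]+62)<36)&(abs(q[:,1]-58)<30)
    return cv2.minEnclosingCircle(q[k].astype(np.float32))
E
python3 - <<'E'
from h import *
for n in("top","scene"):
    p=cam(n); W=cloud(p); print(n,bins(p,W,S),"\n",post(p,W),tin(W))
    X,Y,Z=W[...,0],W[...,1],W[...,2]
    r=(abs(Z-100)<3)&(X>630)&(X<700)&(Y>-300)&(Y<200)&~((Y<-120)&(Y>-230)); q=inshelf(W[r],S)
    print("rail x",np.percentile(q[:,0],[5,50,95]))
E
```

```text
top {'red_bin': [-68.1, -172.0, 63.8, 99.8, -0.7], 'blue_bin': [-75.4, 144.6, 69.2, 98.0, -9.3], 'green_bin': [-63.9, -21.6, 72.8, 98.6, -7.6]} 
 (np.int64(32), array([  69.1, -179.4]), array([  62.1, -187.4]), array([  78. , -171.5]), np.float64(123.11851672237322), np.float64(159.3348404100775)) ((-63.29472732543945, 58.766441345214844), 20.630861282348633)
rail x [126.7960936  131.21670459 136.22447013]
scene {'red_bin': [-67.2, -172.0, 68.1, 101.8, -1.4], 'blue_bin': [-74.6, 146.0, 72.2, 101.7, -9.2], 'green_bin': [-61.7, -19.6, 80.6, 100.8, -7.4]} 
 (np.int64(83), array([  75.4, -174.3]), array([  67.5, -188.5]), array([  81.4, -168.8]), np.float64(112.34191564224705), np.float64(155.54538716115724)) ((-61.23466873168945, 59.902767181396484), 21.05225372314453)
rail x [128.98989668 133.38744753 137.84123702]
```

```bash
cat > d.py <<'E'
import sys; from h import *
S=np.array([531,-1,-0.0567])
def rel(x,y,z,yaw,shelf=False):
    s=env.state(); M=R.from_euler('xyz',s["tcp_rot"]); 
    if shelf: c,n=np.cos(S[2]),np.sin(S[2]); x,y=S[0]+c*x-n*y,S[1]+n*x+c*y
    T=R.from_euler('xyz',[np.pi,0,yaw]); d=np.array([x,y,z])-s["eef_pos"]
    print("world",round(x),round(y),"rot(tool)",(M.inv()*T).as_rotvec().round(3),"shift after rot cm",(T.inv().apply(d)/10).round(2),"j",s["joints"].round(2))
a=[float(v) for v in sys.argv[1:5]]; rel(*a,shelf=len(sys.argv)>5)
E
python3 d.py 397 163 200 2.924
```

```text
world 397 163 rot(tool) [ 0.     0.    -0.182] shift after rot cm [-23.92 -36.98   1.47] j [ 1.07  0.49  1.56  0.    1.09 -0.11]
```

```bash
python3 -m inch '[[0,0,-0.091,0,0,0,0.2],[0,0,-0.091,0,0,0,0.2],[0,0,0,-2.4,-3.7,0.15,0.2],[0,0,0,-2.4,-3.7,0.15,0.2],[0,0,0,-2.4,-3.7,0.15,0.2],[0,0,0,-2.4,-3.7,0.15,0.2],[0,0,0,-2.4,-3.7,0.15,0.2],[0,0,0,-2.4,-3.7,0.15,0.2],[0,0,0,-2.4,-3.7,0.15,0.2],[0,0,0,-2.4,-3.7,0.15,0.2],[0,0,0,-2.4,-3.7,0.15,0.2],[0,0,0,-2.4,-3.7,0.15,0.2],[0,0,0,0,0,0,0.2],[0,0,0,0,0,0,0.2]]'; python3 d.py 397 163 80 2.924
```

```text
t: 3.0
eef_pos: [397.6, 162.9, 199.7]
tcp_rot: [3.141, 0.0, 2.923]
ft_force: [0.1, 0.1, -0.1]
opening: 0.399
grip_force: 0.0
world 397 163 rot(tool) [ 0.     0.    -0.001] shift after rot cm [ 0.06 -0.   11.97] j [ 0.23  0.23  2.03  0.    0.88 -1.12]
```

```bash
python3 -m inch '[[0,0,0,0,0,4,0.2],[0,0,0,0,0,4,0.2],[0,0,0,0,0,4,0.2],[0,0,0,0,0,0,0.2],[0,0,0,-0.5,0,0,0.2],[0,0,-0.02,-0.8,0,0,0.2],[0,0,-0.02,-0.9,0,0,0.2],[0,0,-0.02,-0.9,0,0,0.2],[0,0,-0.02,-0.9,0,0,0.2],[0,0,-0.02,-0.9,0,0,0.2],[0,0,-0.02,-0.9,0,0,0.2],[0,0,-0.02,-0.9,0,0,0.2],[0,0,-0.02,-0.9,0,0,0.2],[0,0,0,-0.9,0,0,0.2]]'; python3 d.py 15 150 80 3.085 s; python3 - <<'E'
from h import *
p=cam("top"); print(bins(p,cloud(p),S),tin(cloud(p)))
E
```

```text
t: 4.75
eef_pos: [482.0, 150.5, 80.7]
tcp_rot: [3.141, 0.0, 3.085]
ft_force: [-7.8, 0.4, 6.1]
opening: 0.399
grip_force: 3.6
world 554 148 rot(tool) [ 0.  0. -0.] shift after rot cm [-7.25  0.15  0.07] j [ 0.17  0.51  1.98  0.    0.64 -1.34]
{'red_bin': [-68.3, -172.2, 64.0, 99.8, -0.9], 'blue_bin': [19.9, 147.3, 70.4, 68.8, 0.1], 'green_bin': [-63.8, -21.3, 73.6, 98.8, -7.7]} ((-63.437862396240234, 58.324058532714844), 20.206745147705078)
```

```bash
python3 -m inch '[[0,0,0,-0.9,0,0,0.2],[0,0,0,-0.9,0,0,0.2],[0,0,0,-0.9,0,0,0.2],[0,0,0,-0.9,0,0,0.2],[0,0,0,-0.9,0,0,0.2],[0,0,0,-0.9,0,0,0.2],[0,0,0,-0.7,0,0,0.2],[0,0,0,-0.4,0,0,0.2],[0,0,0,-0.2,0,0,0.2],[0,0,0,-0.2,0,0,0.2]]'; python3 d.py 15 150 80 3.085 s
```

```text
t: 6.05
eef_pos: [550.3, 146.6, 80.5]
tcp_rot: [3.141, -0.0, 3.084]
ft_force: [-6.2, 1.5, 5.9]
opening: 0.402
grip_force: 3.3
world 554 148 rot(tool) [ 0.    -0.    -0.001] shift after rot cm [-0.41  0.15  0.05] j [ 0.14  0.58  1.83  0.    0.73 -1.37]
```

```bash
python3 -m inch '[[0,0,0,-0.2,0,0,0.2],[0,0,0,-0.2,0,0,0.2],[0,0,0,-0.2,0,0,0.2]]';python3 -m inch '[[0,0,0,-0.15,0,0,0.2],[0,0,0,-0.15,0,0,0.2]]'
```

```text
t: 6.42
eef_pos: [552.6, 146.4, 80.5]
tcp_rot: [-3.141, -0.008, 3.084]
ft_force: [-31.1, 3.0, 23.5]
opening: 0.398
grip_force: 15.9
t: 6.68
eef_pos: [552.5, 146.4, 80.5]
tcp_rot: [-3.14, -0.015, 3.085]
ft_force: [-46.2, 3.7, 33.0]
opening: 0.399
grip_force: 22.9
```

```bash
python3 -m inch '[[0,0,0,1.5,0,0,0.2],[0,0,0,2.5,0,0,0.2],[0,0,0,0,0,-5,0.2],[0,0,0,0,0,-4,0.2],[0,0,0.065,0,0,0,0.2],[0,0,0.066,0,0,0,0.2]]';python3 d.py 400 -5 165 2.954;  python3 - <<'E'
from h import *
p=cam("top"); print(bins(p,cloud(p),S),tin(cloud(p)))
E
```

```text
t: 7.42
eef_pos: [520.5, 148.4, 171.0]
tcp_rot: [3.14, 0.003, 2.951]
ft_force: [-0.3, -1.0, 0.4]
opening: 0.403
grip_force: 0.0
world 400 -5 rot(tool) [ 0.001  0.003 -0.003] shift after rot cm [  8.97 -17.32   0.6 ] j [ 0.16  0.42  1.82 -0.    0.9  -1.22]
{'red_bin': [-68.3, -172.0, 63.7, 99.9, -0.9], 'blue_bin': [92.8, 127.2, 113.0, 59.8, 36.5], 'green_bin': [-63.8, -20.8, 74.4, 98.7, -7.5]} ((-63.0181770324707, 58.77798843383789), 20.44169044494629)
```

```bash
python3 -m inch '[[0,0,0,1.8,-3.46,0,0.2],[0,0,0,1.8,-3.46,0,0.2],[0,0,0,1.8,-3.46,0,0.2],[0,0,0,1.8,-3.46,0,0.2],[0,0,0,1.8,-3.46,0,0.2],[0,0,0,0,0,0,0.2],[0,0,0,0,0,0,0.2]]';python3 d.py 400 -5 80 2.954;  python3 - <<'E'
from h import *
p=cam("top"); print(bins(p,cloud(p),S),tin(cloud(p)))
E
```

```text
t: 8.35
eef_pos: [399.6, -4.7, 170.0]
tcp_rot: [3.141, 0.002, 2.953]
ft_force: [-0.2, 0.9, 0.5]
opening: 0.402
grip_force: 0.0
world 400 -5 rot(tool) [ 0.     0.002 -0.001] shift after rot cm [-0.04 -0.03  9.  ] j [-0.18  0.24  2.13  0.    0.77 -1.56]
{'red_bin': [-68.1, -172.0, 63.9, 99.8, -0.8], 'blue_bin': [76.5, 148.1, 71.4, 99.9, -0.4], 'green_bin': [-33.7, -25.4, 73.3, 38.5, -5.7]} ((-50.498802185058594, 56.78875732421875), 13.297889709472656)
```

```bash
python3 -m inch '[[0,0,0,0,0,4,0.2],[0,0,0,0,0,4,0.2],[0,0,0,0,0,1,0.2],[0,0,0,-0.5,0,0,0.2],[0,0,-0.016,-0.8,0,0,0.2],[0,0,-0.016,-0.9,0,0,0.2],[0,0,-0.016,-0.9,0,0,0.2],[0,0,-0.016,-0.9,0,0,0.2],[0,0,-0.016,-0.9,0,0,0.2],[0,0,-0.016,-0.9,0,0,0.2],[0,0,-0.016,-0.9,0,0,0.2],[0,0,-0.016,-0.9,0,0,0.2],[0,0,-0.004,-0.9,0,0,0.2],[0,0,0,-0.9,0,0,0.2],[0,0,0,-0.9,0,0,0.2],[0,0,0,-0.9,0,0,0.2],[0,0,0,-0.9,0,0,0.2],[0,0,0,-0.9,0,0,0.2],[0,0,0,-0.6,0,0,0.2],[0,0,0,-0.2,0,0,0.2]]'; python3 d.py 13 -20 80 3.085 s
```

```text
t: 10.9
eef_pos: [535.8, -18.4, 80.4]
tcp_rot: [3.142, -0.001, 3.085]
ft_force: [-9.0, 0.2, 7.7]
opening: 0.402
grip_force: 4.4
world 543 -22 rot(tool) [ 0.    -0.001  0.   ] shift after rot cm [-0.72 -0.29  0.04] j [-0.16  0.55  1.91 -0.    0.69 -1.67]
```

```bash
python3 -m inch '[[0,0,0,-0.4,0,0,0.2],[0,0,0,-0.2,0,0,0.2],[0,0,0,-0.2,0,0,0.2],[0,0,0,-0.2,0,0,0.2]]';python3 -m inch '[[0,0,0,-0.15,0,0,0.2],[0,0,0,-0.15,0,0,0.2]]'
```

```text
t: 11.4
eef_pos: [543.2, -18.8, 80.4]
tcp_rot: [3.141, -0.006, 3.086]
ft_force: [-25.2, -0.6, 19.6]
opening: 0.398
grip_force: 12.8
t: 11.65
eef_pos: [543.2, -18.8, 80.4]
tcp_rot: [3.141, -0.013, 3.086]
ft_force: [-38.9, -2.5, 30.1]
opening: 0.4
grip_force: 19.9
```

```bash
python3 -m inch '[[0,0,0,1.5,0,0,0.2],[0,0,0,2.5,0,0,0.2],[0,0,0,0,0,-5,0.2],[0,0,0,0,0,-4,-1],[0,0,0,0,0,0,-1]]';python3 d.py -67.5 -172 170 3.07 s
```

```text
t: 12.28
eef_pos: [510.8, -17.2, 172.8]
tcp_rot: [-3.141, 0.007, 3.085]
ft_force: [-0.3, -0.6, -0.7]
opening: 0.556
grip_force: 0.0
world 454 -169 rot(tool) [-0.001  0.007  0.015] shift after rot cm [  4.6  -15.54   0.28] j [-0.16  0.38  1.89  0.    0.87 -1.68]
```

```bash
python3 -m inch '[[0,0,0.015,1.15,-3.88,0,-1],[0,0,0,1.15,-3.88,0,-1],[0,0,0,1.15,-3.88,0,-1],[0,0,0,1.15,-3.88,0,-1],[0,0,0,0,0,0,-1],[0,0,0,0,0,0,-1]]';python3 d.py -67.5 -172 82 3.07 s;  python3 - <<'E'
from h import *
p=cam("top"); save(p,"top1.png"); print(bins(p,cloud(p),S))
p=cam("wrist"); save(p,"w1.png")
E
```

```text
t: 13.02
eef_pos: [452.6, -168.4, 169.2]
tcp_rot: [3.141, -0.0, 3.069]
ft_force: [0.2, 0.2, 0.0]
opening: 1.002
grip_force: 0.0
world 454 -169 rot(tool) [ 0.    -0.    -0.001] shift after rot cm [-0.13 -0.04  8.72] j [-0.49  0.35  1.95  0.    0.84 -1.99]
{'red_bin': [0.0, 0.0, 0.0, 0.0, 0.0], 'blue_bin': [76.7, 148.0, 101.1, 70.7, 0.0], 'green_bin': [76.1, -18.8, 99.4, 74.6, 0.1]}
```

View pics/w1.png

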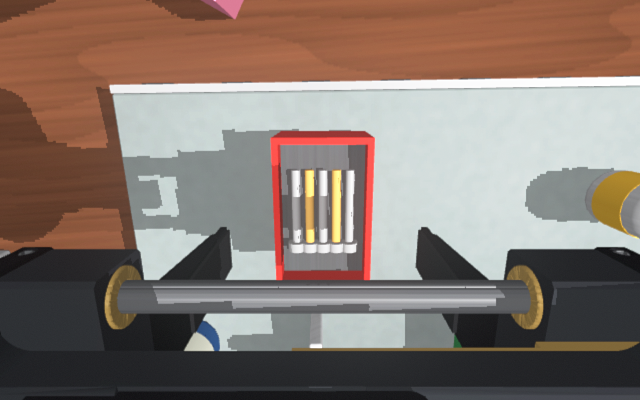

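The wrist view shows the red bin (322,210) centred between the open fingers (225 and 425). I'll descend, grip it, and slide it +y.

```bash
python3 -m inch '[[0,0,0,0,0,3,-1],[0,0,0,0,0,3,-1],[0,0,0,0,0,2.7,-1],[0,0,0,0,0,0,-1],[0,0,0,0,0,0,1],[0,0,0,0,0,0,1],[0,0,0,0,0,0,1],[0,0,0,0,0,0,1]]'
```

```text
t: 14.12
eef_pos: [452.7, -168.7, 83.1]
tcp_rot: [-3.141, 0.001, 3.07]
ft_force: [0.5, 1.1, 4.5]
opening: 0.671
grip_force: 30.0
```

```bash
python3 -m inch '[[0,0,0,0,0.3,0,1],[0,0,0,0,0.8,0,1],[0,0,0,0,0.9,0,1],[0,0,0,0,0.9,0,1],[0,0,0,0,0.9,0,1],[0,0,0,0,0.9,0,1],[0,0,0,0,0.8,0,1],[0,0,0,0,0.5,0,1],[0,0,0,0,0,0,1]]'
```

```text
t: 15.25
eef_pos: [457.4, -108.6, 83.1]
tcp_rot: [-3.141, 0.002, 3.07]
ft_force: [1.7, 1.8, 6.4]
opening: 0.672
grip_force: 30.0
```

```bash
python3 -m inch '[[0,0,0,0,0,0,-1],[0,0,0,0,0,0,-1],[0,0,0,0,0,-4.5,-1],[0,0,0,0,0,-4.5,0.2],[0,0,-0.015,3.3,0,0,0.2],[0,0,0,3.4,0,0,0.2],[0,0,0,0,0,0,0.2],[0,0,0,0,0,0,0.2],[0,0,0,0,0,0,0.2]]'; python3 - <<'E'
from h import *
p=cam("top"); print(bins(p,cloud(p),S)); print(tin(cloud(p)))
E
python3 d.py -136 -111 82 3.085 s
```

```text
t: 16.38
eef_pos: [390.6, -104.6, 172.5]
tcp_rot: [3.142, 0.0, 3.085]
ft_force: [0.3, 0.4, -0.1]
opening: 0.425
grip_force: 0.0
{'red_bin': [-40.9, -112.8, 61.8, 47.5, -0.7], 'blue_bin': [76.5, 148.1, 71.3, 100.1, -0.1], 'green_bin': [76.5, -18.7, 100.5, 74.6, 0.1]}
((-63.45282745361328, 58.71269989013672), 20.433853149414062)
world 389 -104 rot(tool) [ 0. -0. -0.] shift after rot cm [0.16 0.03 9.04] j [-0.43  0.24  2.12  0.    0.78 -1.94]
```

```bash
python3 -m inch '[[0,0,0,0,0,4,0.2],[0,0,0,0,0,4,0.2],[0,0,0,0,0,1,0.2],[0,0,0,-0.5,0,0,0.2],[0,0,0,-0.8,0,0,0.2],[0,0,0,-0.9,0,0,0.2],[0,0,0,-0.9,0,0,0.2],[0,0,0,-0.9,0,0,0.2],[0,0,0,-0.9,0,0,0.2],[0,0,0,-0.9,0,0,0.2],[0,0,0,-0.9,0,0,0.2],[0,0,0,-0.9,0,0,0.2],[0,0,0,-0.9,0,0,0.2],[0,0,0,-0.9,0,0,0.2],[0,0,0,-0.9,0,0,0.2],[0,0,0,-0.9,0,0,0.2],[0,0,0,-0.9,0,0,0.2],[0,0,0,-0.9,0,0,0.2],[0,0,0,-0.9,0,0,0.2],[0,0,0,-0.4,0,0,0.2]]'; python3 d.py 13 -111 82 3.085 s
```

```text
t: 18.92
eef_pos: [533.3, -112.6, 82.6]
tcp_rot: [3.142, 0.0, 3.085]
ft_force: [-5.7, 0.6, 3.6]
opening: 0.402
grip_force: 2.4
world 538 -113 rot(tool) [ 0.  0. -0.] shift after rot cm [-0.44  0.03  0.06] j [-0.33  0.55  1.89  0.    0.7  -1.84]
```

```bash
python3 -m inch '[[0,0,0,-0.2,0,0,0.2],[0,0,0,-0.2,0,0,0.2],[0,0,0,-0.2,0,0,0.2],[0,0,0,-0.2,0,0,0.2]]'
```

```text
t: 19.42
eef_pos: [538.0, -112.8, 82.5]
tcp_rot: [3.141, -0.006, 3.085]
ft_force: [-24.4, -3.8, 17.2]
opening: 0.4
grip_force: 12.4
```

```bash
python3 -m inch '[[0,0,0,1.5,0,0,0.2],[0,0,0,2.5,0,0,0.2],[0,0,0,0,0,-6,0.2],[0,0,0,0,0,-6,0.2],[0,0,0.175,0,0,0,0.2],[0,0,0.175,0,0,0,-0.2],[0,0,0.175,0,0,0,-0.2],[0,0,0.175,0,0,0,-0.2],[0,0,0.175,0,0,0,-0.2],[0,0,0.175,0,0,0,-0.2],[0,0,0.175,0,0,0,-0.2],[0,0,0.175,0,0,0,-0.2],[0,0,0.171,0,0,0,-0.2],[0,0,0,0,0,0,-0.2]]'; python3 - <<'E'
from h import *
for n in("top","scene"):
    p=cam(n); W=cloud(p); print(bins(p,W,S),post(p,W),tin(W))
    if n=="top": cv2.imwrite("pics/crop2.png",cv2.resize(p["img"][140:250,210:410,::-1],None,fx=4,fy=4,interpolation=2))
E
python3 d.py 70 -182 200 1.514 s
```

```text
t: 21.18
eef_pos: [500.9, -110.8, 202.7]
tcp_rot: [3.14, 0.0, 1.515]
ft_force: [0.2, -0.7, 0.4]
opening: 0.601
grip_force: 0.0
{'red_bin': [122.5, -111.5, 11.0, 59.1, 2.5], 'blue_bin': [76.6, 148.3, 71.9, 100.2, -0.2], 'green_bin': [76.4, -12.2, 60.8, 98.9, -0.1]} (np.int64(9), array([  71.9, -184.1]), array([  64.5, -187.3]), array([  77.1, -177.2]), np.float64(125.55670197253971), np.float64(159.00557169143394)) ((-63.00416564941406, 58.71426773071289), 20.568588256835938)
{'red_bin': [78.1, -110.9, 100.3, 67.8, 0.2], 'blue_bin': [78.5, 148.7, 100.8, 73.6, 0.5], 'green_bin': [78.6, -16.8, 79.2, 99.9, -0.1]} (np.int64(76), array([  75.9, -173.2]), array([  67.7, -189.1]), array([  81.5, -168.7]), np.float64(112.18187397140821), np.float64(154.93157267524873)) ((-61.18782043457031, 60.00843048095703), 21.131446838378906)
world 591 -187 rot(tool) [0.001 0.    0.004] shift after rot cm [-7.07  9.39  0.26] j [-0.35  0.35  1.85  0.    0.95 -0.29]
```

View pics/crop2.png

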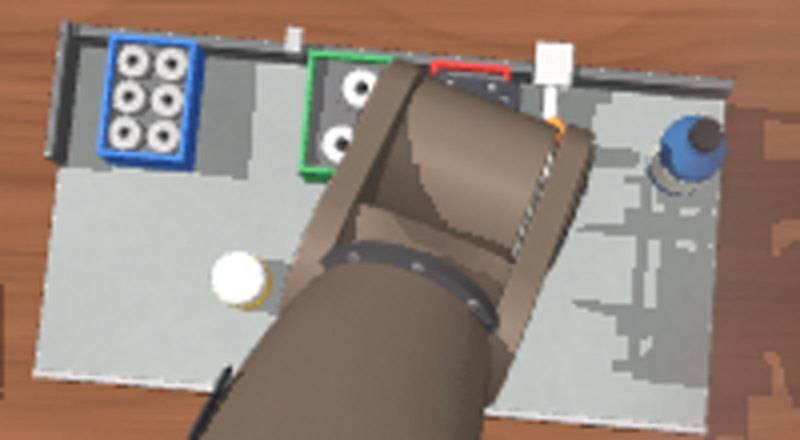

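Crop shows the blue bin (150,100), green bin (350,110) and red bin (470,80) all flush with the rail. The tin (240,278) and spray (690,150) haven't moved. Next is the keeper grip.

```bash
python3 -m inch '[[0,0,0,-2.36,3.13,0,-0.2],[0,0,0,-2.36,3.13,0,-0.2],[0,0,0,-2.35,3.13,0,-0.2],[0,0,0,0,0,0,-0.2],[0,0,0,0,0,3,-0.2],[0,0,0,0,0,3,-0.2],[0,0,0,0,0,1.8,-0.2],[0,0,0,0,0,0,1],[0,0,0,0,0,0,1],[0,0,0,0,0,0,1],[0,0,0,0,0,0,1],[0,0,0,0,0,0,1]]'; python3 d.py 70 -182 124 1.514 s
```

```text
t: 22.78
eef_pos: [590.6, -186.8, 125.1]
tcp_rot: [3.141, 0.0, 1.514]
ft_force: [-0.8, 0.2, 3.0]
opening: 0.182
grip_force: 30.0
world 591 -187 rot(tool) [ 0.001  0.    -0.   ] shift after rot cm [ 0.01 -0.01  0.11] j [-0.41  0.58  1.67  0.    0.9  -0.36]
```

```bash
python3 -m inch '[[0,0,0,0.4,0,0,1],[0,0,0,0.8,0,0,1],[0,0,0,0.8,0,0,1],[0,0,0,0.8,0,0,1],[0,0,0,0.8,0,0,1],[0,0,0,0.8,0,0,1],[0,0,0,0.8,0,0,1],[0,0,0,0.8,0,0,1],[0,0,0,0.8,0,0,1],[0,0,0,0.8,0,0,1],[0,0,0,0.8,0,0,1],[0,0,0,0.8,0,0,1],[0,0,0,0.8,0,0,1],[0,0,0,0.8,0,0,1],[0,0,0,0.8,0,0,1],[0,0,0,0.6,0,0,1],[0,0,0,0.6,0,0,1]]'; python3 d.py 70 1 124 1.514 s; python3 - <<'E'
from h import *
p=cam("scene"); W=cloud(p); print(bins(p,W,S)); save(p,"scene2.png")
E
```

```text
t: 24.9
eef_pos: [597.9, -59.4, 125.1]
tcp_rot: [3.141, 0.001, 1.514]
ft_force: [-1.3, -8.6, 5.9]
opening: 0.183
grip_force: 30.0
world 601 -4 rot(tool) [0.001 0.001 0.   ] shift after rot cm [ 5.56 -0.01  0.11] j [-0.21  0.56  1.71 -0.    0.87 -0.15]
{'red_bin': [78.5, -15.7, 99.7, 65.9, 0.9], 'blue_bin': [78.2, 148.4, 100.2, 73.8, 0.1], 'green_bin': [78.7, 58.7, 99.7, 80.0, 0.2]}
```

View pics/scene2.png

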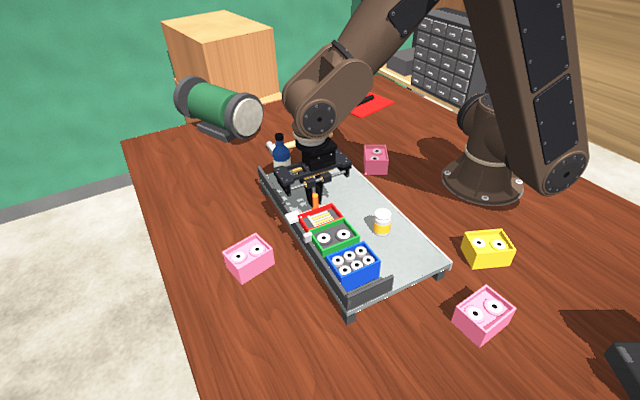

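The scene view shows red (322,218), green (335,236) and blue (352,265) in a tight row being pushed toward the wall. The tin at (381,221) is untouched.

```bash
python3 -m inch '[[0,0,0,0.8,0,0,1],[0,0,0,0.8,0,0,1],[0,0,0,0.8,0,0,1],[0,0,0,0.8,0,0,1],[0,0,0,0.8,0,0,1],[0,0,0,0.6,0,0,1],[0,0,0,0.3,0,0,1],[0,0,0,0.2,0,0,1],[0,0,0,0.2,0,0,1]]'; python3 -m inch '[[0,0,0,0.2,0,0,1],[0,0,0,0.2,0,0,1],[0,0,0,0.2,0,0,1]]';
```

```text
t: 26.08
eef_pos: [600.8, -7.1, 125.1]
tcp_rot: [3.141, 0.002, 1.514]
ft_force: [-1.7, -12.2, 5.4]
opening: 0.185
grip_force: 30.0
t: 26.45
eef_pos: [601.0, -4.4, 125.1]
tcp_rot: [3.141, 0.006, 1.514]
ft_force: [-4.2, -30.4, 4.4]
opening: 0.184
grip_force: 30.0
```

```bash
python3 -m inch '[[0,0,0,0.2,0,0,1],[0,0,0,0.1,0,0,1],[0,0,0,0,0,0,1]]'; python3 - <<'E'
from h import *
for n in("scene","top"):
    p=cam(n); W=cloud(p); print(bins(p,W,S),post(p,W))
E
```

```text
t: 26.82
eef_pos: [601.2, -0.2, 124.9]
tcp_rot: [3.141, 0.005, 1.514]
ft_force: [-2.4, -24.8, 4.5]
opening: 0.186
grip_force: 30.0
{'red_bin': [78.6, 36.3, 99.8, 68.5, 0.6], 'blue_bin': [78.2, 185.1, 100.8, 71.5, 0.5], 'green_bin': [78.2, 110.7, 101.2, 75.1, 0.2]} (np.int64(60), array([74.9,  9.3]), array([63.7, -6.4]), array([84.9, 18.1]), np.float64(113.26022957653333), np.float64(157.36870198901875))h.py:43: RuntimeWarning: Mean of empty slice.
  z=W[...,2][o]; return o.sum(),q[o].mean(0).round(1),q[o].min(0).round(1),q[o].max(0).round(1),z.min(),z.max()
  ret = um.true_divide(
Traceback (most recent call last):
  File "h.py", line 43, in post
    z=W[...,2][o]; return o.sum(),q[o].mean(0).round(1),q[o].min(0).round(1),q[o].max(0).round(1),z.min(),z.max()
                                                        ~~~~~~~~^^^
ValueError: zero-size array to reduction operation minimum which has no identity
```

```bash
python3 -m inch '[[0,0,0,-0.3,0,0,-0.2],[0,0,0,0,0,0,-0.2],[0,0,0,0,0,0,-0.2],[0,0,0,0,0,0,-0.2],[0,0,0,0,0,-4,-0.2],[0,0,0,0,0,-4,1],[0,0,0,-5,0,0,1],[0,0,0,-5,0,0,1],[0,0,0,-5,0,0,1],[0,0,0,-5,0,0,1],[0,0,0,0,0,0,1]]'; python3 - <<'E'
from h import *
for n in("scene","top"):
    p=cam(n); W=cloud(p); print(bins(p,W,S))
    try: print(post(p,W))
    except Exception as e: print(e)
    if n=="top": cv2.imwrite("pics/crop3.png",cv2.resize(p["img"][140:250,210:410,::-1],None,fx=4,fy=4,interpolation=2))
E
python3 d.py 70 -10 124 1.514 s
```

```text
t: 28.3
eef_pos: [589.4, -202.5, 204.3]
tcp_rot: [-3.142, 0.0, 1.51]
ft_force: [0.4, -0.7, -0.3]
opening: 0.036
grip_force: 0.0
{'red_bin': [78.0, 40.1, 63.5, 100.2, -0.7], 'blue_bin': [78.1, 185.0, 72.5, 101.0, -0.8], 'green_bin': [78.5, 110.3, 75.2, 100.5, -0.1]}
(np.int64(94), array([76.2,  5.7]), array([67.1, -5.8]), array([82.3, 11.5]), np.float64(113.17368065869448), np.float64(154.63091829312066))
{'red_bin': [76.7, 40.9, 63.0, 101.1, -0.3], 'blue_bin': [76.8, 184.6, 101.3, 68.9, 0.2], 'green_bin': [76.3, 111.8, 99.4, 71.6, 1.1]}
(np.int64(35), array([69.5,  0.4]), array([63. , -7.7]), array([78. , 11.4]), np.float64(114.25958726672684), np.float64(157.7211167463165))
world 600 -15 rot(tool) [-0.    -0.    -0.001] shift after rot cm [18.5   0.03  8.04] j [-0.43  0.5   1.58  0.    1.07 -0.38]
```

View pics/crop3.png

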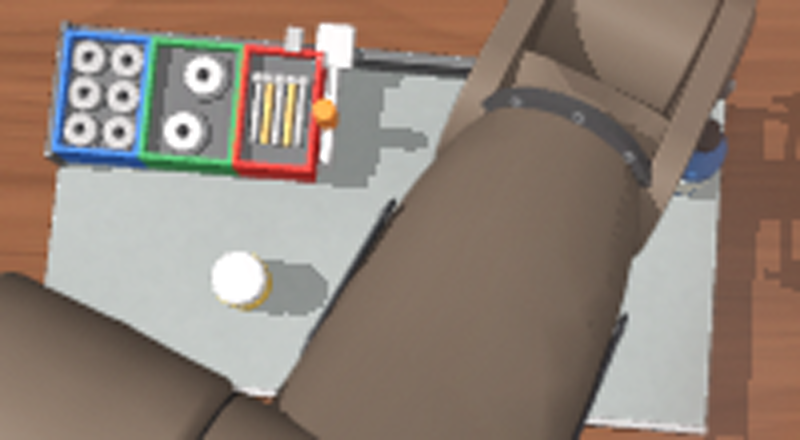

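Blue (105,95), green (195,105) and red (280,110) form one close row against the end wall, with the keeper post at (325,110). I'll check that it's fully home by pushing the post from behind with closed fingers.

```bash
python3 -m inch '[[0,0,0,4,0,0,1],[0,0,0,4,0,0,1],[0,0,0,4,0,0,1],[0,0,0,4,0,0,1],[0,0,0,0,0,4,1],[0,0,0,0.1,0,3.8,1],[0,0,0,0,0,0,1],[0,0,0,0.5,0,0,1],[0,0,0,0.5,0,0,1],[0,0,0,0,0,0,1]]'; python3 d.py 70 -18 124 1.514 s; python3 -m inch '[[0,0,0,0.3,0,0,1],[0,0,0,0,0,0,1]]'; python3 -m inch '[[0,0,0,0.2,0,0,1],[0,0,0,0,0,0,1]]';python3 -m inch '[[0,0,0,0.2,0,0,1],[0,0,0,0,0,0,1]]'
```

```text
t: 29.65
eef_pos: [599.8, -28.5, 127.7]
tcp_rot: [3.14, 0.0, 1.514]
ft_force: [-0.4, -0.2, 0.3]
opening: 0.006
grip_force: 0.0
world 600 -23 rot(tool) [0.002 0.    0.   ] shift after rot cm [ 0.56 -0.03  0.37] j [-0.16  0.55  1.71  0.    0.87 -0.1 ]
t: 29.9
eef_pos: [599.7, -25.8, 126.8]
tcp_rot: [3.141, -0.0, 1.514]
ft_force: [-0.4, 0.1, -0.1]
opening: 0.008
grip_force: 0.0
t: 30.15
eef_pos: [599.8, -24.3, 126.7]
tcp_rot: [3.142, 0.0, 1.514]
ft_force: [-0.5, -4.2, 0.3]
opening: 0.004
grip_force: 1.6
t: 30.4
eef_pos: [599.8, -24.0, 126.7]
tcp_rot: [3.142, 0.003, 1.514]
ft_force: [-1.8, -15.9, 1.3]
opening: 0.004
grip_force: 7.5
```

```bash
python3 -m inch '[[0,0,0,0.2,0,0,1],[0,0,0,0.2,0,0,1],[0,0,0,0,0,0,1]]'; python3 -m inch '[[0,0,0,-1,0,0,1],[0,0,0,-2,0,0,1],[0,0,0,0,0,-4,1],[0,0,0,0,0,-5,1],[0,0,0,0,-4,0,1],[0,0,0,0,-6,0,1],[0,0,0,0,-6,0,1],[0,0,0,0,0,0,1]]'; python3 - <<'E'
from h import *
for n in("scene","top"):
    p=cam(n); W=cloud(p); print(bins(p,W,S),tin(W)); print(post(p,W))
    if n=="scene": cv2.imwrite("pics/crop4.png",cv2.resize(p["img"][120:330,240:460,::-1],None,fx=2.7,fy=2.7,interpolation=2))
E
```

```text
t: 30.78
eef_pos: [599.9, -23.6, 126.7]
tcp_rot: [-3.141, 0.008, 1.514]
ft_force: [-5.4, -39.4, 1.4]
opening: 0.003
grip_force: 19.3
t: 31.78
eef_pos: [435.3, -38.5, 217.0]
tcp_rot: [-3.141, -0.001, 1.514]
ft_force: [1.1, -0.2, -0.0]
opening: -0.0
grip_force: 0.0
{'red_bin': [77.8, 40.1, 101.9, 62.0, 0.8], 'blue_bin': [77.5, 185.0, 71.1, 101.9, -0.1], 'green_bin': [77.9, 110.7, 101.0, 75.7, 0.2]} ((-61.28153610229492, 60.022865295410156), 20.893470764160156)
(np.int64(98), array([75.8,  5.2]), array([66.4, -5.9]), array([82.1, 11. ]), np.float64(112.12125841256261), np.float64(154.473061576011))
{'red_bin': [76.7, 40.9, 100.8, 63.2, 0.0], 'blue_bin': [76.6, 185.3, 100.8, 69.1, 0.4], 'green_bin': [75.9, 112.2, 101.1, 71.9, 2.0]} ((0.0, 0.0), 0.0)
(np.int64(35), array([69.7,  0.3]), array([63. , -7.5]), array([79.2, 11.3]), np.float64(115.2934810580307), np.float64(159.70573683835278))
```

View pics/crop4.png

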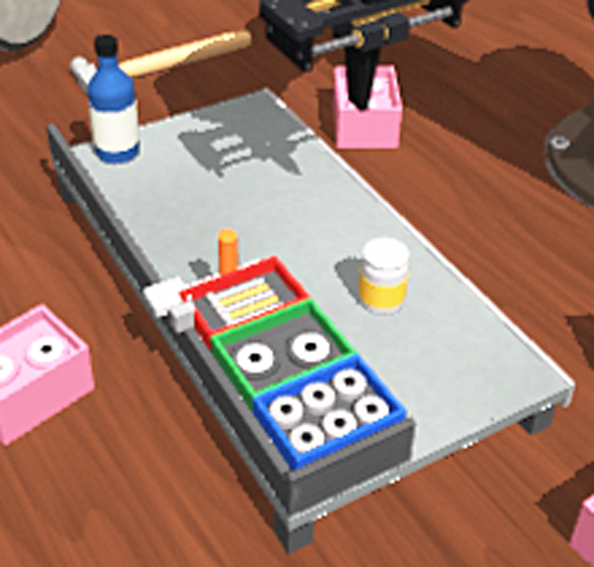

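The crop shows a tight straight row of red (250,305), green (285,350) and blue (330,410) at the rail and end wall. The keeper carriage (165,300) is against its stop (182,318) and did not move under 39 N. The tin, spray and hammer are where they were, and the gripper is clear.

```bash
python3 -c "
from cell import env
print(env.job_done())"
```

```text
the job is handed in; nothing more can be done
None
```

The job is handed in at about 32 s: the red, green and blue bins stand in one close, straight row against the back rail and end wall, the keeper is home on its stop, and the tin, spray bottle and hammer were left where they were.

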